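# Load the lens tester and latch its tray

## Robot

A 7-joint arm with a two-finger parallel gripper is mounted at the origin on a cart in front of the work surface, level with it; the furniture and walls round the work are solid. World frame = base frame: x ahead of the robot, y to its left, z up, the work surface at z = 0. Lengths are in mm, angles in rad, forces in N, time in s.
With the tool pointing down it reaches from about 400 to 875 mm from the base axis. Payload 4.4 kg.
Tool frame: the origin (TCP) lies midway between the tips of the shut fingers; the grasp point (between the pads) lies 19 mm behind it; z points along the fingers, y is the line along which they close (so a half turn about z gives the same grasp; the last joint's range is limited). The gripper opens to 85 mm and grips with 20 to 120 N. Pads are 22 mm wide; open, the fingers measure 114 mm over their backs; the gripper's body (76 mm by 85 mm) begins 54 mm behind the grasp point. The pads swing forward as they close: fully open they stand 13 mm farther back than shut.
Start: joints at [-0.066, 0.628, 0.038, 1.517, -0.027, 0.996, -0.02], TCP at [650.014, 0.027, 231.313] pointing down, gripper open.
Joint ranges: [-3.06, 3.06], [-0.37, 2.12], [-1.25, 1.32], [0.18, 2.47], [-1.1, 4.24], [0.23, 1.98], [-2.94, 2.94]. Speed limits (rad/s): [2.57, 2.57, 3.14, 3.14, 3.14, 3.14, 3.14].

## Interface

Orientations are given as [roll, pitch, yaw] about the fixed x, y, z axes, in that order (R = Rz(yaw) Ry(pitch) Rx(roll)).
In Python, from cell import ctrl gives the robot as it stands.
- The arm moves only by the shell command python3 -m handwheel 'ROWS'. ROWS is JSON, a list of rows, each a list of 3 entries, a list of its own where there are three numbers: the turn, a rotation vector about the tool's x, y, z in degrees, then the shift along the tool's x, y, z in m, then the closure, from 0 (fully open) to 1 (shut). A call has 1 to 5 rows; each row shifts and turns the commanded pose from where the row before left it, along the tool's axes as they then stand; what a row does not reach is not made up. A row lasts 1/12 s, in which the tool goes at most 41.7 mm and 7.16 degrees, less where a joint would pass 70% of its speed; a pose out of reach is approached as far as the arm can. A call is refused whole if a number of a shift passes 0.0417 or a number of a turn 7.16, either way. A call with a gripper value outside its range is refused whole. The fingers move at their own pace and stop on an object; the grip force is fixed at half the most. Time passes only in rows, so rows that do not move let the fingers close. It gives the time, the measured TCP pose, the force, the opening and the grip force at its end, in the units of the state.
- ctrl.read_state(): the state, without advancing time (a new reading comes with each control period).
- ctrl.get_image(name): name is "scene" or "side" or "wrist"; returns a dict with "pixels" (480x640x3 uint8, red, green, blue), "fx", "fy", "cx", "cy" (pixels), "pose" (4x4, takes a point from camera to world coordinates); the wrist camera has in their place "T_tool_cam" (4x4, takes a point from camera to tool coordinates, whose origin is the TCP and whose axes are the flange's). Camera axes: x right, y up, looking along -z (the intrinsics and any distortion apply to the point x, -y, -z); pixel columns grow to the right and rows downward; lengths in mm; the calibration is good to about 2 mm. A picture is of the moment at which its call begins: read the wrist's pose just before it. There is no depth.
- ctrl.finish_job(): hands the job in; it is judged then, once.
The state is a dict: "clock": time; "qpos": joint angles; "qd": joint speeds; "tau": joint torques, N m; "eef_pos": TCP position; "tool_rot": TCP orientation; "force": force on the tool from outside, world axes, zero at the start; "torque": the same for the moment, N m; "width": finger opening in mm; "gripper_force": force on a finger pad.
Only numpy, scipy, OpenCV 4.12 (cv2) and the standard library are available. Lean on these libraries where they do the work, as an engineer would, in place of code of your own. Each camera call takes 0.05 s, during which the arm holds its last target. There are 200 camera calls.

## Task

Stand the black lens tube upright in the round pocket of the lens tester's open tray. Then press the tray in with steady, moderate force until its push-push latch catches, let go, and make sure that it stays in with the tube seated. Do not ram the tray against its stop, and leave the other things on the bench where they are.

Things in the scene. Friction and masses are not known exactly. Their poses are not given: they have to be found in the camera images.
- lens_tube: Black lens tube, a short round cylinder 30 mm across and 26 mm high, standing upright on the bench, 45 g. Origin: centre of its underside; z up along its axis. Take it across the diameter by its upper 16 mm, as its lowest 5 mm go down into the pocket.
- tester: Lens tester, a low grey instrument fixed to the bench: 165 mm deep, 104 mm wide, 66 mm high (a round port 40 mm across on its rear half reaches 81 mm). Origin: on the bench under the middle of its front face. Its x points into the instrument (the way the tray is pressed in), y left, z up; the body lies at x 0 to 165 mm. The opening in its front is 86 mm wide and 52 mm above the bench at the top.
- pocket (a point): Centre of the floor of the round pocket in the tray, 15 mm above the bench; moves with the tray. The pocket is 36 mm across, 5 mm deep, flat-floored; the metal plate round it is 20 mm above the bench and 72 mm wide. The pocket's centre lies 43 mm behind the front panel's outer face and, with the tray out, 59 mm in front of the tester's face.
- tray_front (a point): Middle of the outer face of the tray's upright front panel, where one presses with the shut fingers; 30 mm above the bench, moves with the tray; x points into the instrument. The panel is grey, 92 mm wide, 8 mm thick, from 8 to 52 mm above the bench. When latched its outer face still stands 23 to 36 mm in front of the tester's face; it never closes the opening.
- tray_body (a joint): Travel of the tray (m): 0.075 fully out, where a spring keeps it; when latched it rests somewhere between -0.004 and 0.009, differing from unit to unit, not to be seen beforehand; smaller is farther in. The spring pushes back with 1 N when out, rising evenly to 7 N near 0. Pressed in again after latching, the tray is released and springs out to 0.075; it can then be pressed in anew.
- panel_top (a point): Middle of the top edge of the tray's front panel, 52 mm above the bench. How the latch feels: it catches 5.5 mm beyond the place where the tray then rests; about there a rubber buffer is met and the force climbs from 7 or 8 N by 4 N per mm. Press to 12 to 16 N along x, then back straight off: the tray follows 5 to 9 mm and stays. Pressed less, it springs out. Over 24 N on the tray damages the latch.
- beam_block: Bystander: black finned block, 32 x 36 x 34 mm, on the bench near the tester; leave alone. Origin: centre of its underside.
- meter_head: Bystander: flat round black sensor head with a short stub at its side, 51 x 62 x 20 mm, on the bench near the tester; leave alone. Origin: centre of its underside.

How it is judged:
By the outcome, as a careful person would: the job done as asked, in the order asked, and still so for the second after the job is handed in, with the robot touching nothing.
It also fails if it takes over 54 s, if anything falls off the work surface, if the arm or the gripper's body presses on something with over 40 N, if the wrist force passes 120 N, or if a joint passes its speed limit or range.

## Working session

There is one attempt and no reset: what is moved stays moved. The work goes in short steps, Python scripts to look and compute and a shell command to move; the robot and the scene stay as the last step left them, time stands still between calls to the robot, and variables do not carry over. Pictures are saved under pics/ and viewed, at most 10 in all, crops included, and the job is handed in when it is done.

```bash
ls; mkdir -p pics
cat > h.py <<'E'
import numpy as np, cv2
from cell import ctrl
from scipy.spatial.transform import Rotation as R
def grab(n):
    s=ctrl.read_state(); im=ctrl.get_image(n)
    if n=='wrist':
        T=np.eye(4); T[:3,:3]=R.from_euler('xyz',s['tool_rot']).as_matrix(); T[:3,3]=s['eef_pos']
        im['pose']=T@np.array(im['T_tool_cam'])
    im['pose']=np.array(im['pose']); return im
def save(im,f): cv2.imwrite('pics/'+f,np.ascontiguousarray(im['pixels'][...,::-1]))
def ray(im,u,v):
    d=np.array([(u-im['cx'])/im['fx'],-(v-im['cy'])/im['fy'],-1.]); P=im['pose']; return P[:3,3],P[:3,:3]@d
def onz(im,u,v,z):
    o,d=ray(im,u,v); return o+d*(z-o[2])/d[2]
def proj(im,p):
    c=np.linalg.inv(im['pose'])@np.append(p,1.); return im['cx']+im['fx']*c[0]/-c[2], im['cy']-im['fy']*c[1]/-c[2]
E
python3 - <<'E'
from h import *
for n in ('scene','side','wrist'):
    im=grab(n); save(im,n+'0.png'); print(n,[k for k in im if k not in('pixels',)],np.round(im['pose'],2).tolist(),im['fx'],im['cx'],im['cy'],im.get('distortion'))
print(ctrl.read_state())
E
```

```text
pics
scene ['fx', 'fy', 'cx', 'cy', 'pose'] [[-0.55, 0.45, -0.7, -23.03], [-0.83, -0.32, 0.45, 416.88], [-0.02, 0.84, 0.55, 517.89], [0.0, 0.0, 0.0, 1.0]] 543.7210558849598 315.96757485218546 238.99224084221262 None
side ['fx', 'fy', 'cx', 'cy', 'pose'] [[0.73, -0.45, 0.51, 993.52], [0.68, 0.5, -0.53, -419.45], [-0.01, 0.74, 0.68, 662.3], [0.0, 0.0, 0.0, 1.0]] 449.734734079574 321.62034331861776 238.52974979000703 None
wrist ['fx', 'fy', 'cx', 'cy', 'T_tool_cam', 'pose'] [[1.0, -0.0, 0.0, 650.54], [-0.0, 0.95, 0.3, 75.76], [-0.0, -0.3, 0.95, 373.15], [0.0, 0.0, 0.0, 1.0]] 352.40232241961417 319.8876351515692 237.57140636925848 None
{'clock': 0.15, 'qpos': array([-0.06578085,  0.62916937,  0.0384467 ,  1.51810862, -0.02697504,
        0.9963138 , -0.02003399]), 'qd': array([ 0.00068191, -0.00327934,  0.00011464, -0.00276917,  0.0014416 ,
        0.0001783 ,  0.00013251]), 'tau': array([ 2.19518879e-03, -5.63800478e+01,  1.22790758e+00, -1.93650573e+01,
        1.11919764e-02,  7.40401709e-03, -1.44664841e-05]), 'eef_pos': array([6.49532670e+02, 1.43829047e-02, 2.30586672e+02]), 'tool_rot': array([-3.14011169e+00,  2.86071134e-05,  1.57075883e+00]), 'force': array([-0.53017391,  0.37321246,  0.73586648]), 'torque': array([0.0225943 , 0.01520915, 0.05516163]), 'gripper_force': 0.0, 'width': 85.47178856989025}
```

View pics/scene0.png

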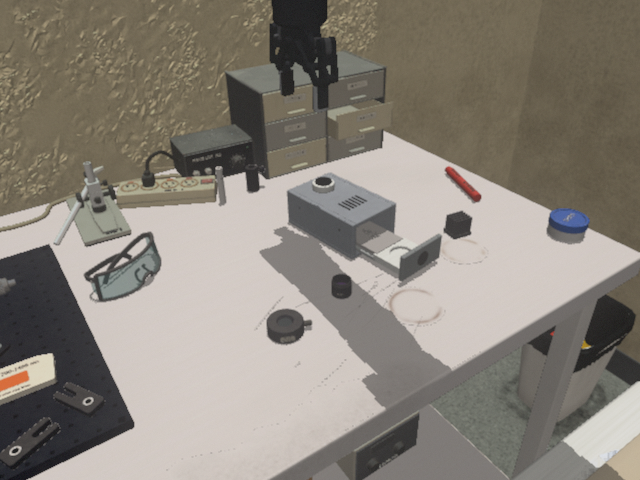

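View pics/side0.png

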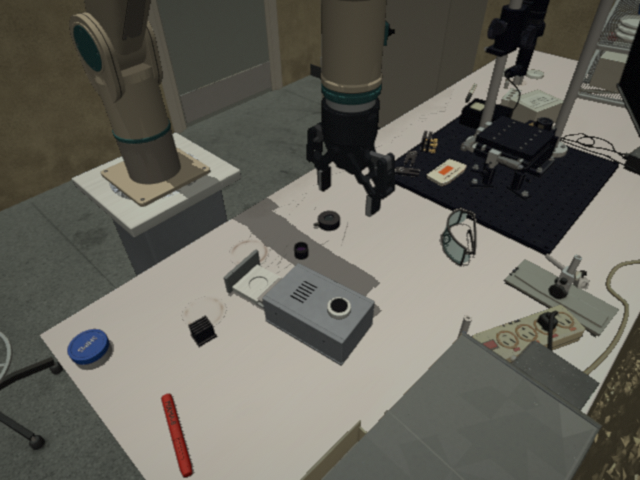

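View pics/wrist0.png

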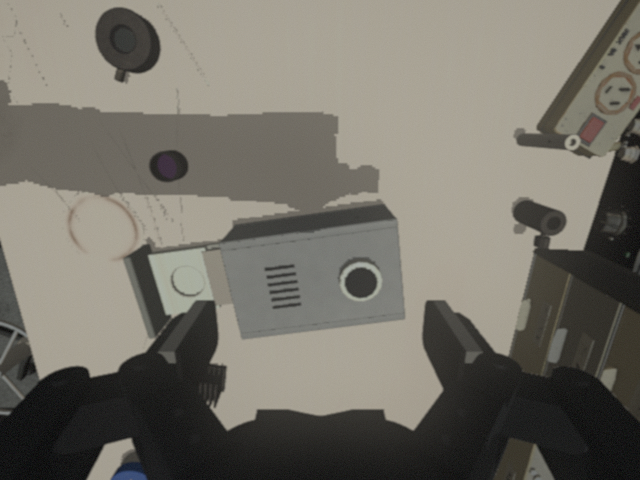

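The scene and side pictures show the tray open toward the robot, with the tube to its left. In the wrist picture the tube is at (169,165), the pocket at (188,281), the front panel at about (147,290), and the tester roof spans about (222–405, 205–338), with the port at (360,280).

```bash
cat > m.py <<'E'
from h import *
def blob(im,u,v,r,thr):
    g=cv2.cvtColor(im['pixels'],cv2.COLOR_RGB2GRAY); m=np.zeros_like(g); x0,y0=int(u-r),int(v-r)
    sub=(g[y0:y0+2*r,x0:x0+2*r]<thr).astype(np.uint8)
    n,l,st,c=cv2.connectedComponentsWithStats(sub); k=1+np.argmax(st[1:,4]); return c[k]+[x0,y0],st[k]
def tri(rs):
    A=np.zeros((3,3));b=np.zeros(3)
    for o,d in rs:
        d=d/np.linalg.norm(d);M=np.eye(3)-np.outer(d,d);A+=M;b+=M@o
    return np.linalg.solve(A,b)
E
python3 - <<'E'
from m import *
I={n:grab(n) for n in('scene','side','wrist')}
def run(name,px,thr,r,z):
    rs=[]
    for n,(u,v) in px.items():
        c,st=blob(I[n],u,v,r,thr); rs.append(ray(I[n],*c)); print(name,n,c.round(1),st,onz(I[n],*c,z).round(1))
    print(name,'tri',tri(rs).round(1))
run('tube',{'scene':(342,286),'side':(301,250),'wrist':(169,165)},62,24,13)
run('beam',{'scene':(458,225),'side':(201,331)},75,24,17)
run('meter',{'scene':(286,326),'side':(328,220),'wrist':(127,42)},75,40,10)
w=I['wrist']
for p,z in (((360,280),81),((188,281),17),((222,240),66),((397,219),66),((405,318),66),((242,338),66),((128,258),52),((152,338),52)): print(p,onz(w,*p,z).round(1))
cv2.imwrite('pics/z1.png',cv2.resize(np.ascontiguousarray(w['pixels'][195:345,110:310,::-1]),None,fx=4,fy=4,interpolation=cv2.INTER_CUBIC))
E
```

```text
tube scene [341.2 286. ] [ 14  13  19  23 347] [495.7  40.2  13. ]
tube side [300.7 250.4] [ 17  16  15  18 226] [496.4  38.   13. ]
tube wrist [168.  165.5] [  5  10  37  31 913] [497.   39.8  13. ]
tube tri [496.3  39.3  12. ]
beam scene [457.7 224.9] [ 10  11  27  27 529] [ 513.1 -220.7   17. ]
beam side [201.9 330.9] [ 12   9  28  31 506] [ 514.2 -223.8   17. ]
beam tri [ 514.  -223.    15.9]
meter scene [286.6 333.1] [ 22  36  43  21 280] [458.4 158.1  10. ]
meter side [328.2 220.7] [ 26  31  26  20 365] [471.9 149.7  10. ]
meter wrist [126.8  41.5] [   9    6   63   74 3193] [472.2 152.1  10. ]
meter tri [467.  154.4   2.3]
(360, 280) [686.4 -55.2  81. ]
(188, 281) [504.7 -85.1  17. ]
(222, 240) [560.5 -22.1  66. ]
(397, 219) [719.5  -2.3  66. ]
(405, 318) [ 733.9 -102.6   66. ]
(242, 338) [ 572.1 -125.2   66. ]
(128, 258) [463.3 -44.9  52. ]
(152, 338) [ 474.  -134.4   52. ]
```

View pics/z1.png

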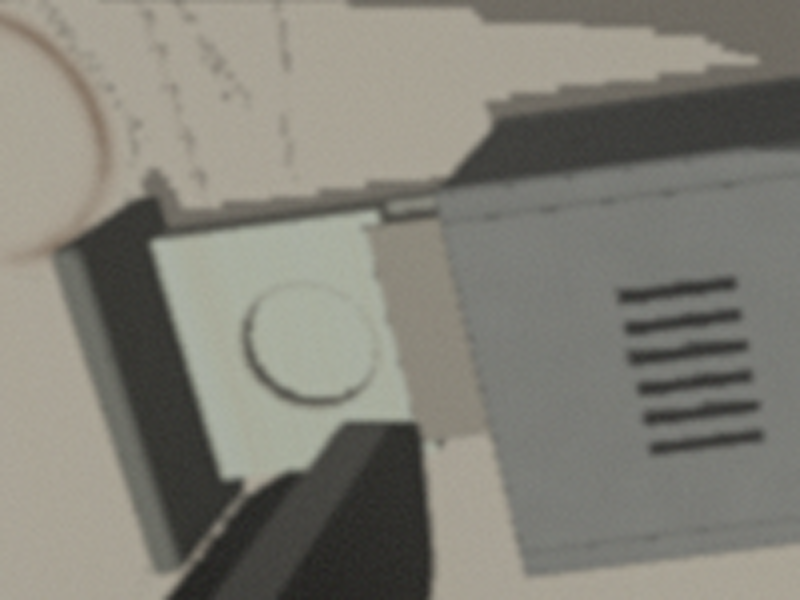

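The crop shows the pocket rim ellipse centred at about crop (312,344), which is wrist (188,281). The roof's front corners are at wrist (219,244) and (241,339). That puts the tester yaw at about 7°, and the widths agree with the sizes given (104 and 92 mm). Next I move over the tube and turn so the fingers close across the tray.

```bash
python3 -m handwheel '[[[0,0,0],[0.004,-0.02,0],0],[[0,0,0],[0.008,-0.03,0],0],[[0,0,0],[0.009,-0.035,0],0],[[0,0,0],[0.009,-0.035,0],0],[[0,0,0],[0.008,-0.03,0],0]]'
python3 -m handwheel '[[[0,0,6.9],[0,0,0],0],[[0,0,6.9],[0,0,0],0],[[0,0,6.9],[0,0,0],0],[[0,0,6.9],[0,0,0],0],[[0,0,6.9],[0,0,0],0]]'
python3 -m handwheel '[[[0,0,6.9],[0,0,0],0],[[0,0,6.9],[0,0,0],0],[[0,0,6.9],[0,0,0],0],[[0,0,6.9],[0,0,0],0],[[0,0,6.9],[0,0,0],0]]'
python3 -m handwheel '[[[0,0,6.9],[0,0,0],0],[[0,0,6.9],[0,0,0],0],[[0,0,0],[0,0,0],0],[[0,0,0],[0,0,0],0]]'
python3 - <<'E'
from h import *
s=ctrl.read_state();print(s['eef_pos'],np.degrees(s['tool_rot']))
w=grab('wrist');save(w,'w2.png')
for p in ((496.3,39.3,13),(506,-83,20),(566,-74,66)):print(proj(w,p))
E
```

```text
clock: 0.72
eef_pos: [497.5, 38.4, 231.2]
tool_rot: [-3.14, -0.0, 1.571]
force: [-0.0, 0.5, -0.8]
width: 85.3
gripper_force: 0.0
clock: 1.13
eef_pos: [500.0, 38.1, 231.5]
tool_rot: [3.141, -0.0, 0.963]
force: [0.1, 0.9, 0.7]
width: 85.8
gripper_force: 0.0
clock: 1.55
eef_pos: [500.0, 38.1, 231.4]
tool_rot: [-3.141, -0.0, 0.361]
force: [0.4, 0.4, -0.7]
width: 85.7
gripper_force: 0.0
clock: 1.88
eef_pos: [500.0, 38.2, 231.3]
tool_rot: [3.141, 0.0, 0.129]
force: [0.7, 0.4, 0.3]
width: 85.4
gripper_force: 0.0
[500.00127936  38.20540207 231.30862505] [1.79988387e+02 2.90924917e-04 7.40306693e+00]
(np.float64(318.21364081178257), np.float64(208.20968777880216))
(np.float64(436.9358745641817), np.float64(215.43491341927242))
(np.float64(459.57229742178635), np.float64(159.1770255590831))
```

View pics/w2.png

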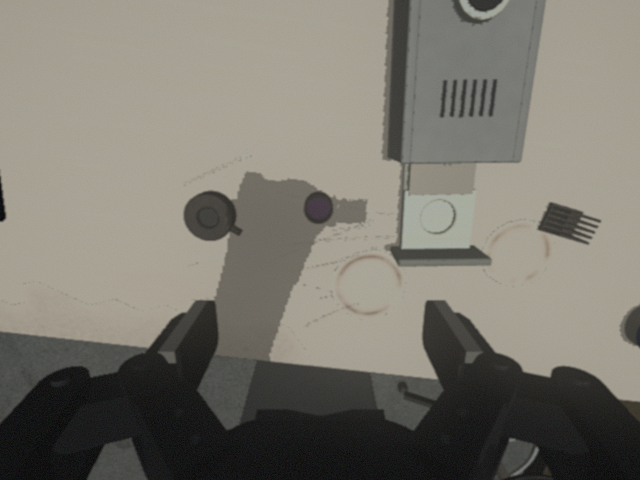

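The wrist view shows the tube at (318,208) and the pocket at (437,216). The panel top edge runs from about (391,258) to (490,260), and the roof's front edge lies near row 161. All of these match the first estimates.

Run:
```python
from m import *
w=grab('wrist'); S=grab('side'); C=grab('scene')
c,st=blob(w,318,207,24,50);print(c,st,onz(w,*c,13).round(1))
px=w['pixels'];g=cv2.cvtColor(px,cv2.COLOR_RGB2GRAY)
# pocket: bright plate, dark ring
sub=cv2.GaussianBlur(cv2.resize(g[185:250,395:480],None,fx=4,fy=4,interpolation=cv2.INTER_CUBIC),(0,0),2)
cs=cv2.HoughCircles(sub,cv2.HOUGH_GRADIENT,1,60,param1=60,param2=15,minRadius=55,maxRadius=90)
for a in (cs[0][:3] if cs is not None else []):
    u,v=395+a[0]/4,185+a[1]/4; print('pocket',u,v,a[2]/4,onz(w,u,v,20).round(1), 'exp r',18*w['fx']/np.dot(onz(w,u,v,20)-w['pose'][:3,3],-w['pose'][:3,2]))
# plate mask
m=cv2.inRange(cv2.cvtColor(px,cv2.COLOR_RGB2HSV),(40,15,120),(100,120,255));m[:, :390]=0;m[:170]=0;m[260:]=0;m[:,485:]=0
k=cv2.findContours(m,0,2)[0];k=max(k,key=cv2.contourArea);print('plate',cv2.boundingRect(k),[onz(w,*p,20).round(1).tolist() for p in cv2.boxPoints(cv2.minAreaRect(k))])
for p,z in (((404,161.5),66),((521,162),66),((391,247),52),((480,247.5),52)):print(p,onz(w,*p,z).round(1))
for n,I in (('scene',C),('side',S)): print(n,[np.round(proj(I,p),1) for p in ((506,-83,20),(463,-88,52))])
a=C['pixels'][225:285,360:445,::-1];b=S['pixels'][240:310,220:305,::-1]
cv2.imwrite('pics/z2.png',np.hstack([cv2.resize(np.ascontiguousarray(x),(390,390*x.shape[0]//x.shape[1]//1)[:1]+(300,),interpolation=2) for x in(a,b)]))
```

```text
Traceback (most recent call last):
  File "m.py", line 5, in blob
    n,l,st,c=cv2.connectedComponentsWithStats(sub); k=1+np.argmax(st[1:,4]); return c[k]+[x0,y0],st[k]
                                                        ~~~~~~~~~^^^^^^^^^^
ValueError: attempt to get argmax of an empty sequence
```

Run:
```python
from m import *
w=grab('wrist'); S=grab('side'); C=grab('scene')
c,st=blob(w,318,207,24,75);print(c,st,onz(w,*c,13).round(1))
px=w['pixels'];g=cv2.cvtColor(px,cv2.COLOR_RGB2GRAY)
sub=cv2.GaussianBlur(cv2.resize(g[185:250,395:480],None,fx=4,fy=4,interpolation=cv2.INTER_CUBIC),(0,0),2)
cs=cv2.HoughCircles(sub,cv2.HOUGH_GRADIENT,1,60,param1=60,param2=15,minRadius=55,maxRadius=90)
for a in (cs[0][:3] if cs is not None else []):
    u,v=395+a[0]/4,185+a[1]/4; print('pocket',u,v,a[2]/4,onz(w,u,v,20).round(1), 'exp r',18*w['fx']/np.dot(onz(w,u,v,20)-w['pose'][:3,3],-w['pose'][:3,2]))
m=cv2.inRange(cv2.cvtColor(px,cv2.COLOR_RGB2HSV),(40,8,120),(100,120,255));m[:, :390]=0;m[:170]=0;m[260:]=0;m[:,485:]=0
k=cv2.findContours(m,0,2)[0]
if k: k=max(k,key=cv2.contourArea);print('plate',cv2.boundingRect(k),[onz(w,*p,20).round(1).tolist() for p in cv2.boxPoints(cv2.minAreaRect(k))])
for p,z in (((404,161.5),66),((521,162),66),((391,247),52),((480,247.5),52)):print(p,onz(w,*p,z).round(1))
for n,I in (('scene',C),('side',S)): print(n,[np.round(proj(I,p),1) for p in ((506,-83,20),(463,-88,52))])
f=lambda x:cv2.resize(np.ascontiguousarray(x),None,fx=4,fy=4,interpolation=2)
cv2.imwrite('pics/z2.png',np.hstack([f(C['pixels'][225:285,355:450,::-1]),f(S['pixels'][242:302,220:315,::-1])]))
```

```text
[317.88587732 207.37517832] [ 10   9  29  32 701] [497.2  39.7  13. ]
pocket 435.875 214.375 19.75 [506.8 -81.8  20. ] exp r 17.457457162834615
plate (402, 190, 73, 48) [[478.3, -51.3, 20.0], [527.7, -44.3, 20.0], [532.6, -115.5, 20.0], [483.3, -125.5, 20.0]]
(404, 161.5) [557.9 -27.4  66. ]
(521, 162) [ 570.2 -127.1   66. ]
(391, 247) [475.9 -34.3  52. ]
(480, 247.5) [ 486.3 -119.7   52. ]
scene [array([399.8, 251.7]), array([422.4, 246.3])]
side [array([259.5, 282.7]), array([240.9, 261.6])]
```

View pics/z2.png

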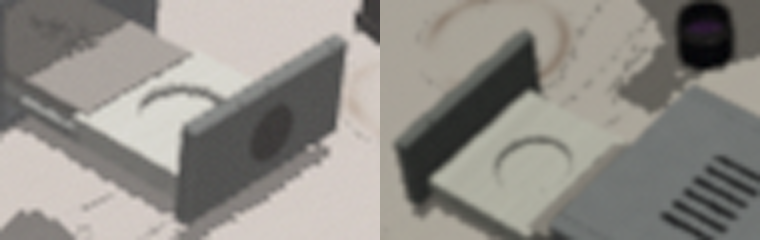

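Pocket centre is about (505.8, -83.7, 20) from agreeing wrist and side views. Tube is at (497, 39.5). Now the descent and grasp.

```bash
python3 -m handwheel '[[[0,0,0],[-0.003,-0.0016,0.02],0],[[0,0,0],[0,0,0.035],0],[[0,0,0],[0,0,0.035],0],[[0,0,0],[0,0,0.035],0],[[0,0,0],[0,0,0.035],0]]'
python3 -m handwheel '[[[0,0,0],[0,0,0.03],0],[[0,0,0],[0,0,0.02],0],[[0,0,0],[0,0,0.013],0],[[0,0,0],[0,0,0],0],[[0,0,0],[0,0,0],0]]'
python3 -m handwheel '[[[0,0,0],[0,0,0],0.3],[[0,0,0],[0,0,0],0.5],[[0,0,0],[0,0,0],0.7],[[0,0,0],[0,0,0],1],[[0,0,0],[0,0,0],1]]'
python3 -m handwheel '[[[0,0,0],[0,0,0],1],[[0,0,0],[0,0,0],1],[[0,0,0],[0,0,0],1],[[0,0,0],[0,0,0],1],[[0,0,0],[0,0,0],1]]'
```

```text
clock: 2.65
eef_pos: [497.1, 39.4, 70.1]
tool_rot: [-3.142, -0.001, 0.126]
force: [-0.2, -1.0, -0.4]
width: 85.2
gripper_force: 0.0
clock: 3.07
eef_pos: [496.6, 39.0, 7.9]
tool_rot: [-3.141, 0.001, 0.125]
force: [-0.2, -0.0, 0.2]
width: 85.1
gripper_force: 0.0
clock: 3.48
eef_pos: [497.4, 39.4, 9.2]
tool_rot: [-3.141, -0.001, 0.126]
force: [-1.5, 0.3, 13.8]
width: 27.7
gripper_force: 58.3
clock: 3.9
eef_pos: [497.3, 39.4, 9.3]
tool_rot: [-3.141, -0.001, 0.126]
force: [-1.8, 0.4, 7.5]
width: 27.4
gripper_force: 58.6
```

```bash
python3 -m handwheel '[[[0,0,0],[0,0,-0.01],1],[[0,0,0],[0,0,-0.03],1],[[0,0,0],[0,0,-0.03],1],[[0,0,0],[0,0,0],1],[[0,0,0],[0,0,0],1]]'
python3 - <<'E'
from h import *
w=grab('wrist');S=grab('side');C=grab('scene')
s=ctrl.read_state();p=s['eef_pos']
for I in (S,C,w): print(np.round(proj(I,p),1))
f=lambda x,k:cv2.resize(np.ascontiguousarray(x[...,::-1]),(390,390),interpolation=2)
def cr(I,k):
    u,v=map(int,proj(I,p));return f(I['pixels'][max(v-k,0):v+k,u-k:u+k],1)
cv2.imwrite('pics/z3.png',np.hstack([cr(S,40),cr(C,40)]))
E
```

```text
clock: 4.32
eef_pos: [498.1, 39.6, 80.2]
tool_rot: [3.142, -0.004, 0.126]
force: [-0.9, 0.1, -1.4]
width: 27.4
gripper_force: 59.4
[299.7 226.5]
[341.6 249.9]
[319.5 307. ]
```

View pics/z3.png

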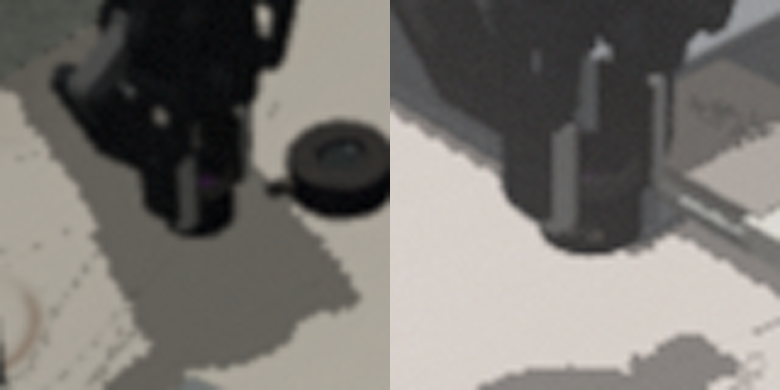

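Both views show the tube upright between the pads, its bottom standing out about 8 mm below the tips. The tips will therefore clear the plate. I move toward the pocket and measure it again up close.

```bash
python3 -m handwheel '[[[0,0,0],[0,0.01,0],1],[[0,0,0],[0,0.02,0],1],[[0,0,0],[0,0.02,0],1],[[0,0,0],[0,0.01,0],1],[[0,0,0],[0,0,0],1]]'
python3 - <<'E'
from h import *
w=grab('wrist');s=ctrl.read_state();print(s['eef_pos'],s['tool_rot'])
u,v=map(int,proj(w,(506,-83.7,20)));print(u,v)
x0,y0=u-75,v-60
cv2.imwrite('pics/z4.png',cv2.resize(np.ascontiguousarray(w['pixels'][y0:y0+120,x0:x0+150,::-1]),None,fx=5,fy=5,interpolation=2));print(x0,y0)
np.save('w4.npy',w,allow_pickle=True)
E
```

```text
clock: 4.88
eef_pos: [504.2, -24.0, 77.8]
tool_rot: [3.14, 0.001, 0.12]
force: [0.3, -0.2, -0.2]
width: 27.2
gripper_force: 59.4
[503.93045529 -21.78694381  77.77440214] [3.14148634e+00 1.21986005e-03 1.22393584e-01]
416 267
341 207
```

View pics/z4.png

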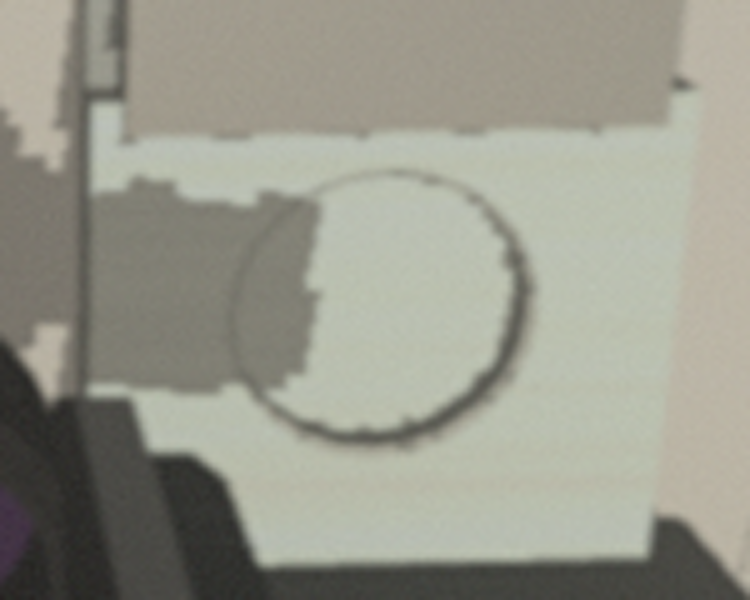

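The pocket rim spans about (232–530, 172–443) in the crop, so its centre is about wrist pixel (417.2, 268.5). The tray plate is clear of other objects.

Run:
```python
from h import *
w=np.load('w4.npy',allow_pickle=True).item()
P=onz(w,417.2,268.5,20);print('pocket old',P, 'diam',np.linalg.norm(onz(w,341+232/5,207+307/5,20)-onz(w,341+530/5,207+307/5,20)))
# again, arm settled: same rim by ellipse fit of dark edge pixels
w=grab('wrist');s=ctrl.read_state();print(s['eef_pos'],s['tool_rot'],s['clock'])
g=cv2.cvtColor(w['pixels'],cv2.COLOR_RGB2GRAY).astype(float)
u0,v0=proj(w,P);pts=[]
for a in np.radians(np.arange(-80,120,4)):   # lit side only
    r=np.arange(22,36,.25);x=(u0+r*np.cos(a)).astype(np.float32);y=(v0+r*np.sin(a)).astype(np.float32)
    q=cv2.remap(g.astype(np.float32),x[None],y[None],1)[0];i=q.argmin()
    if np.median(q)-q[i]>12: pts.append(onz(w,x[i],y[i],20)[:2])
pts=np.array(pts);A=np.c_[2*pts,np.ones(len(pts))];c=np.linalg.lstsq(A,(pts**2).sum(1),rcond=None)[0]
print(len(pts),c[:2],'r',np.sqrt(c[2]+c[0]**2+c[1]**2))
t=np.array(s['eef_pos'])
for nm,c in (('hand',P[:2]),('fit',c[:2])):
    d=np.append(c-t[:2],0);print(nm,'tool shift',R.from_euler('xyz',s['tool_rot']).inv().apply(d).round(1))
```

```text
pocket old [505.64403601 -84.05560411  20.        ] diam 36.54727256329163
[503.82872608 -20.28389216  77.79537676] [-3.14077215e+00  1.30015260e-03  1.24458995e-01] 4.9833
50 [505.78142701 -83.20069297] r 17.5325585329365
hand tool shift [-6.1 63.5 -0. ]
fit tool shift [-5.9 62.7 -0. ]
```

```bash
python3 -m handwheel '[[[0,0,0],[-0.001,0.012,0],1],[[0,0,0],[-0.002,0.02,0],1],[[0,0,0],[-0.002,0.02,0],1],[[0,0,0],[-0.001,0.0112,0],1],[[0,0,0],[0,0,0],1]]'
python3 -m handwheel '[[[0,0,0],[0,0,0],1],[[0,0,0],[0,0,0.01],1],[[0,0,0],[0,0,0.015],1],[[0,0,0],[0,0,0.01],1],[[0,0,0],[0,0,0],1]]'
python3 -m handwheel '[[[0,0,0],[0,0,0],1],[[0,0,0],[0,0,0],1],[[0,0,0],[0,0,0],1]]'
```

```text
clock: 5.4
eef_pos: [506.3, -85.6, 78.3]
tool_rot: [3.141, -0.0, 0.123]
force: [0.5, 0.4, -0.0]
width: 27.6
gripper_force: 59.4
clock: 5.82
eef_pos: [504.7, -81.9, 41.0]
tool_rot: [-3.139, 0.004, 0.128]
force: [-0.1, 0.5, -0.2]
width: 27.4
gripper_force: 59.4
clock: 6.07
eef_pos: [506.7, -83.6, 43.7]
tool_rot: [3.141, -0.001, 0.126]
force: [-0.3, 0.2, 0.4]
width: 27.2
gripper_force: 59.4
```

```bash
python3 -m handwheel '[[[0,0,0],[0,0,0.005],1],[[0,0,0],[0,0,0.004],1],[[0,0,0],[0,0,0.003],1],[[0,0,0],[0,0,0],1],[[0,0,0],[0,0,0],1]]'
python3 -m handwheel '[[[0,0,0],[0,0,0.001],1],[[0,0,0],[0,0,0.001],1],[[0,0,0],[0,0,0.001],1],[[0,0,0],[0,0,0],1],[[0,0,0],[0,0,0],1]]'
python3 -m handwheel '[[[0,0,0],[0,0,0.001],1],[[0,0,0],[0,0,0.001],1],[[0,0,0],[0,0,0.001],1],[[0,0,0],[0,0,0],1],[[0,0,0],[0,0,0],1]]'
```

```text
clock: 6.48
eef_pos: [506.1, -83.7, 31.0]
tool_rot: [-3.141, 0.001, 0.125]
force: [-0.8, -1.2, -0.2]
width: 27.2
gripper_force: 59.4
clock: 6.9
eef_pos: [506.3, -83.7, 28.3]
tool_rot: [-3.142, 0.0, 0.126]
force: [-0.6, 0.6, -0.3]
width: 27.5
gripper_force: 59.4
clock: 7.32
eef_pos: [506.3, -83.7, 25.2]
tool_rot: [-3.142, 0.0, 0.126]
force: [-1.2, 0.4, -0.6]
width: 27.4
gripper_force: 59.4
```

```bash
python3 -m handwheel '[[[0,0,0],[0,0,0.0005],1],[[0,0,0],[0,0,0.0005],1],[[0,0,0],[0,0,0],1],[[0,0,0],[0,0,0],1]]'
python3 -m handwheel '[[[0,0,0],[0,0,0.0005],1],[[0,0,0],[0,0,0.0005],1],[[0,0,0],[0,0,0],1],[[0,0,0],[0,0,0],1]]'
```

```text
clock: 7.65
eef_pos: [506.4, -83.8, 24.4]
tool_rot: [-3.142, -0.0, 0.126]
force: [-0.0, -0.6, 1.4]
width: 27.0
gripper_force: 59.6
clock: 7.98
eef_pos: [506.9, -83.7, 24.3]
tool_rot: [-3.141, -0.001, 0.126]
force: [-0.8, 0.8, 9.9]
width: 27.6
gripper_force: 60.6
```

```bash
python3 -m handwheel '[[[0,0,0],[0,0,-0.0008],1],[[0,0,0],[0,0,0],0.6],[[0,0,0],[0,0,0],0.5],[[0,0,0],[0,0,0],0.4],[[0,0,0],[0,0,0],0.35]]'
python3 -m handwheel '[[[0,0,0],[0,0,0],0.35],[[0,0,0],[0,0,-0.005],0.35],[[0,0,0],[0,0,-0.015],0.35],[[0,0,0],[0,0,-0.025],0.35],[[0,0,0],[0,0,-0.03],0.35]]'
python3 -m handwheel '[[[0,0,0],[-0.02,0,-0.02],0.35],[[0,0,0],[-0.03,0,0],0.6],[[0,0,0],[-0.03,0,0],1],[[0,0,0],[0,0,0],1],[[0,0,0],[0,0,0],1]]'
python3 - <<'E'
from h import *
w=grab('wrist');S=grab('side');C=grab('scene')
def cr(I,p,k):
    u,v=map(int,proj(I,p));print(u-k,v-k);x=I['pixels'][max(v-k,0):v+k,u-k:u+k,::-1]
    return cv2.resize(np.ascontiguousarray(x),(260,260),interpolation=2)
p=(500,-84,30)
cv2.imwrite('pics/z5.png',np.hstack([cr(S,p,40),cr(C,p,40),cr(w,p,75)]))
E
```

```text
clock: 8.4
eef_pos: [506.2, -83.7, 23.9]
tool_rot: [-3.141, 0.0, 0.126]
force: [-0.6, -0.9, -0.2]
width: 55.5
gripper_force: 0.0
clock: 8.82
eef_pos: [505.0, -83.6, 99.0]
tool_rot: [-3.141, 0.003, 0.125]
force: [0.2, 0.2, 0.3]
width: 55.2
gripper_force: 0.0
clock: 9.23
eef_pos: [425.4, -93.9, 119.7]
tool_rot: [-3.141, 0.001, 0.124]
force: [0.5, 0.7, -0.9]
width: 7.0
gripper_force: 0.0
216 237
363 208
243 55
```

View pics/z5.png

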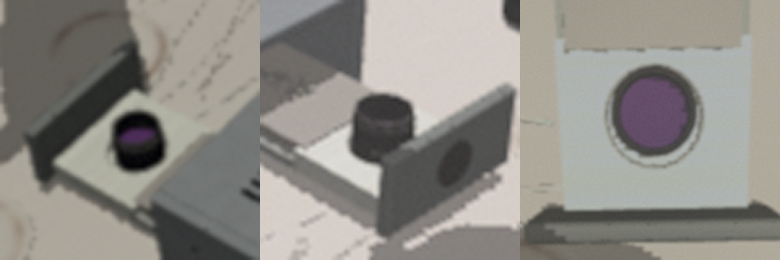

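All three crops show the tube standing upright inside the pocket ring (right crop, about (655,112)) with the tray still out. I lower the shut fingers in front of the panel.

```bash
python3 -m handwheel '[[[0,0,0],[0,0,0.02],1],[[0,0,0],[0,0,0.03],1],[[0,0,0],[0,0,0.025],1],[[0,0,0],[0,0,0.02],1],[[0,0,0],[0,0,0],1]]'
python3 -m handwheel '[[[0,0,0],[0,0,0],1],[[0,0,0],[0.004,0,0],1],[[0,0,0],[0.004,0,0],1],[[0,0,0],[0.004,0,0],1],[[0,0,0],[0,0,0],1]]'
python3 -m handwheel '[[[0,0,0],[0.002,0,0],1],[[0,0,0],[0.002,0,0],1],[[0,0,0],[0.002,0,0],1],[[0,0,0],[0.002,0,0],1],[[0,0,0],[0,0,0],1]]'
```

```text
clock: 9.8
eef_pos: [425.4, -91.9, 32.3]
tool_rot: [-3.136, 0.007, 0.125]
force: [-0.3, -0.7, -0.0]
width: 0.2
gripper_force: 0.0
clock: 10.22
eef_pos: [439.7, -90.9, 35.4]
tool_rot: [-3.138, 0.001, 0.126]
force: [0.5, -0.3, 0.8]
width: -0.2
gripper_force: 0.0
clock: 10.63
eef_pos: [446.0, -89.9, 34.6]
tool_rot: [-3.137, 0.003, 0.125]
force: [-0.4, 0.6, -0.4]
width: -0.1
gripper_force: 0.0
```

```bash
python3 -m handwheel '[[[0,0,0],[0,0,0.004],1],[[0,0,0],[0,0,0.004],1],[[0,0,0],[0,0,0],1],[[0,0,0],[0.002,0,0],1],[[0,0,0],[0.002,0,0],1]]'
python3 -m handwheel '[[[0,0,0],[0.002,0,0],1],[[0,0,0],[0.002,0,0],1],[[0,0,0],[0.002,0,0],1],[[0,0,0],[0.002,0,0],1],[[0,0,0],[0.002,0,0],1]]'
python3 -m handwheel '[[[0,0,0],[0.002,0,0],1],[[0,0,0],[0.002,0,0],1],[[0,0,0],[0.002,0,0],1],[[0,0,0],[0.002,0,0],1],[[0,0,0],[0.002,0,0],1]]'
python3 -m handwheel '[[[0,0,0],[0.002,0,0],1],[[0,0,0],[0.002,0,0],1],[[0,0,0],[0.002,0,0],1],[[0,0,0],[0.002,0,0],1],[[0,0,0],[0.002,0,0],1]]'
```

```text
clock: 11.05
eef_pos: [449.3, -89.5, 26.5]
tool_rot: [-3.137, 0.004, 0.125]
force: [0.8, 0.9, -0.5]
width: 0.0
gripper_force: 0.0
clock: 11.47
eef_pos: [459.0, -88.1, 26.6]
tool_rot: [-3.137, 0.004, 0.125]
force: [-2.2, -0.7, 0.7]
width: 0.3
gripper_force: 1.2
clock: 11.88
eef_pos: [469.1, -86.7, 26.6]
tool_rot: [-3.136, 0.004, 0.125]
force: [-3.7, -0.8, 1.9]
width: 0.2
gripper_force: 1.6
clock: 12.3
eef_pos: [479.0, -85.3, 26.4]
tool_rot: [-3.136, 0.004, 0.125]
force: [-3.8, 0.9, 2.0]
width: -0.2
gripper_force: 2.0
```

```bash
python3 -m handwheel '[[[0,0,0],[0.002,0,0],1],[[0,0,0],[0.002,0,0],1],[[0,0,0],[0.002,0,0],1],[[0,0,0],[0.002,0,0],1],[[0,0,0],[0.002,0,0],1]]'
python3 -m handwheel '[[[0,0,0],[0.002,0,0],1],[[0,0,0],[0.002,0,0],1],[[0,0,0],[0.002,0,0],1],[[0,0,0],[0.002,0,0],1],[[0,0,0],[0.002,0,0],1]]'
python3 -m handwheel '[[[0,0,0],[0.002,0,0],1],[[0,0,0],[0.002,0,0],1],[[0,0,0],[0.002,0,0],1],[[0,0,0],[0.001,0,0],1],[[0,0,0],[0.001,0,0],1]]'
```

```text
clock: 12.72
eef_pos: [488.8, -84.0, 26.4]
tool_rot: [-3.136, 0.005, 0.125]
force: [-4.4, 1.9, 4.3]
width: 0.0
gripper_force: 2.4
clock: 13.13
eef_pos: [498.4, -82.7, 26.3]
tool_rot: [-3.136, 0.005, 0.125]
force: [-6.1, 1.4, 4.1]
width: -0.1
gripper_force: 2.7
clock: 13.55
eef_pos: [506.1, -81.6, 26.3]
tool_rot: [-3.136, 0.005, 0.126]
force: [-5.9, 0.5, 4.6]
width: -0.2
gripper_force: 2.9
```

```bash
python3 -m handwheel '[[[0,0,0],[0.001,0,0],1],[[0,0,0],[0.001,0,0],1],[[0,0,0],[0.001,0,0],1],[[0,0,0],[0.001,0,0],1],[[0,0,0],[0.001,0,0],1]]'
python3 -m handwheel '[[[0,0,0],[0.001,0,0],1],[[0,0,0],[0.001,0,0],1],[[0,0,0],[0.001,0,0],1],[[0,0,0],[0.001,0,0],1],[[0,0,0],[0.001,0,0],1]]'
```

```text
clock: 13.97
eef_pos: [510.8, -81.0, 26.3]
tool_rot: [-3.135, 0.006, 0.125]
force: [-6.8, 1.1, 4.5]
width: -0.1
gripper_force: 3.1
clock: 14.38
eef_pos: [515.3, -80.3, 26.2]
tool_rot: [-3.135, 0.007, 0.125]
force: [-6.8, 1.2, 5.2]
width: 0.0
gripper_force: 3.5
```

```bash
python3 -m handwheel '[[[0,0,0],[0.001,0,0],1],[[0,0,0],[0.001,0,0],1],[[0,0,0],[0.001,0,0],1],[[0,0,0],[0.001,0,0],1]]'
python3 -m handwheel '[[[0,0,0],[0.0005,0,0],1],[[0,0,0],[0.0005,0,0],1],[[0,0,0],[0.0005,0,0],1],[[0,0,0],[0.0005,0,0],1]]'
```

```text
clock: 14.72
eef_pos: [519.2, -79.8, 26.2]
tool_rot: [-3.135, 0.007, 0.125]
force: [-8.3, 1.6, 5.3]
width: -0.1
gripper_force: 3.6
clock: 15.05
eef_pos: [521.2, -79.5, 26.2]
tool_rot: [-3.135, 0.007, 0.125]
force: [-7.1, 0.9, 5.1]
width: 0.2
gripper_force: 3.6
```

```bash
python3 -m handwheel '[[[0,0,0],[0.0005,0,0],1],[[0,0,0],[0.0005,0,0],1],[[0,0,0],[0.0005,0,0],1],[[0,0,0],[0.0005,0,0],1]]'
```

```text
clock: 15.38
eef_pos: [523.1, -79.2, 26.2]
tool_rot: [-3.135, 0.007, 0.125]
force: [-7.0, 1.0, 5.2]
width: 0.2
gripper_force: 3.6
```

```bash
python3 -m handwheel '[[[0,0,0],[0.0005,0,0],1],[[0,0,0],[0.0005,0,0],1],[[0,0,0],[0.0005,0,0],1],[[0,0,0],[0,0,0],1]]'
```

```text
clock: 15.72
eef_pos: [524.7, -79.0, 26.2]
tool_rot: [-3.135, 0.007, 0.126]
force: [-7.3, 1.2, 5.4]
width: -0.1
gripper_force: 3.5
```

```bash
python3 -m handwheel '[[[0,0,0],[0.0005,0,0],1],[[0,0,0],[0.0005,0,0],1],[[0,0,0],[0.0005,0,0],1],[[0,0,0],[0,0,0],1]]'
```

```text
clock: 16.05
eef_pos: [526.1, -78.8, 26.1]
tool_rot: [-3.135, 0.007, 0.126]
force: [-8.0, 0.9, 4.6]
width: 0.1
gripper_force: 3.6
```

```bash
python3 -m handwheel '[[[0,0,0],[0.0005,0,0],1],[[0,0,0],[0.0005,0,0],1],[[0,0,0],[0,0,0],1]]'
```

```text
clock: 16.3
eef_pos: [527.1, -78.7, 26.1]
tool_rot: [-3.135, 0.007, 0.126]
force: [-8.4, 2.2, 5.9]
width: 0.2
gripper_force: 3.6
```

```bash
python3 -m handwheel '[[[0,0,0],[0.0005,0,0],1],[[0,0,0],[0.0005,0,0],1],[[0,0,0],[0,0,0],1]]'
```

```text
clock: 16.55
eef_pos: [528.0, -78.6, 26.1]
tool_rot: [-3.135, 0.007, 0.126]
force: [-7.8, 2.2, 4.7]
width: -0.2
gripper_force: 3.7
```

```bash
python3 -m handwheel '[[[0,0,0],[0.0005,0,0],1],[[0,0,0],[0.0005,0,0],1],[[0,0,0],[0,0,0],1]]'
```

```text
clock: 16.8
eef_pos: [529.0, -78.4, 26.1]
tool_rot: [-3.135, 0.007, 0.125]
force: [-7.2, 2.3, 5.3]
width: 0.0
gripper_force: 3.7
```

```bash
python3 -m handwheel '[[[0,0,0],[0.0005,0,0],1],[[0,0,0],[0.0005,0,0],1],[[0,0,0],[0,0,0],1]]'
```

```text
clock: 17.05
eef_pos: [529.6, -78.3, 26.1]
tool_rot: [-3.135, 0.008, 0.125]
force: [-8.8, 1.5, 5.8]
width: -0.1
gripper_force: 4.1
```

```bash
python3 -m handwheel '[[[0,0,0],[0.0005,0,0],1],[[0,0,0],[0.0005,0,0],1],[[0,0,0],[0,0,0],1]]'
```

```text
clock: 17.3
eef_pos: [530.4, -78.2, 26.1]
tool_rot: [-3.135, 0.008, 0.125]
force: [-8.3, 0.6, 5.8]
width: -0.4
gripper_force: 4.2
```

```bash
python3 -m handwheel '[[[0,0,0],[0.0005,0,0],1],[[0,0,0],[0.0005,0,0],1],[[0,0,0],[0,0,0],1]]'
```

```text
clock: 17.55
eef_pos: [531.0, -78.1, 26.1]
tool_rot: [-3.134, 0.009, 0.125]
force: [-9.0, 1.8, 6.2]
width: 0.0
gripper_force: 4.6
```

```bash
python3 -m handwheel '[[[0,0,0],[0.0005,0,0],1],[[0,0,0],[0.0005,0,0],1],[[0,0,0],[0,0,0],1]]'
```

```text
clock: 17.8
eef_pos: [532.4, -78.0, 26.1]
tool_rot: [-3.135, 0.008, 0.125]
force: [-8.5, 1.1, 5.4]
width: 0.1
gripper_force: 4.2
```

```bash
python3 -m handwheel '[[[0,0,0],[0.0005,0,0],1],[[0,0,0],[0.0005,0,0],1],[[0,0,0],[0,0,0],1]]'
```

```text
clock: 18.05
eef_pos: [532.9, -77.9, 26.0]
tool_rot: [-3.134, 0.009, 0.125]
force: [-10.4, 1.1, 6.8]
width: 0.1
gripper_force: 4.7
```

```bash
python3 -m handwheel '[[[0,0,0],[0.0005,0,0],1],[[0,0,0],[0,0,0],1]]'
```

```text
clock: 18.22
eef_pos: [533.1, -77.9, 26.0]
tool_rot: [-3.134, 0.009, 0.125]
force: [-9.5, 1.1, 8.4]
width: -0.0
gripper_force: 5.0
```

```bash
python3 -m handwheel '[[[0,0,0],[0.0005,0,0],1],[[0,0,0],[0.0005,0,0],1],[[0,0,0],[0,0,0],1]]'
```

```text
clock: 18.47
eef_pos: [533.5, -77.8, 26.0]
tool_rot: [-3.134, 0.01, 0.125]
force: [-11.1, 0.3, 8.4]
width: 0.2
gripper_force: 5.6
```

```bash
python3 -m handwheel '[[[0,0,0],[0.0005,0,0],1],[[0,0,0],[0.0005,0,0],1],[[0,0,0],[0,0,0],1]]'
```

```text
clock: 18.72
eef_pos: [533.9, -77.7, 26.0]
tool_rot: [-3.134, 0.011, 0.125]
force: [-13.0, 1.2, 10.9]
width: -0.1
gripper_force: 6.2
```

```bash
python3 -m handwheel '[[[0,0,0],[0.0005,0,0],1],[[0,0,0],[0.0003,0,0],1],[[0,0,0],[0,0,0],1],[[0,0,0],[0,0,0],1]]'
```

```text
clock: 19.05
eef_pos: [534.1, -77.7, 26.0]
tool_rot: [-3.133, 0.012, 0.125]
force: [-14.0, 1.0, 10.9]
width: -0.3
gripper_force: 6.7
```

The force is 14 N, inside the asked band. I back straight off.

```bash
python3 -m handwheel '[[[0,0,0],[-0.001,0,0],1],[[0,0,0],[-0.001,0,0],1],[[0,0,0],[-0.001,0,0],1],[[0,0,0],[-0.001,0,0],1],[[0,0,0],[-0.001,0,0],1]]'
python3 -m handwheel '[[[0,0,0],[-0.0015,0,0],1],[[0,0,0],[-0.0015,0,0],1],[[0,0,0],[-0.0015,0,0],1],[[0,0,0],[-0.0015,0,0],1],[[0,0,0],[-0.0015,0,0],1]]'
python3 -m handwheel '[[[0,0,0],[-0.0015,0,0],1],[[0,0,0],[-0.0015,0,0],1],[[0,0,0],[-0.0015,0,0],1],[[0,0,0],[-0.0015,0,0],1],[[0,0,0],[-0.0015,0,0],1]]'
```

```text
clock: 19.47
eef_pos: [532.0, -78.1, 26.0]
tool_rot: [-3.135, 0.007, 0.125]
force: [-7.1, 2.1, 3.3]
width: 0.0
gripper_force: 3.4
clock: 19.88
eef_pos: [528.6, -80.3, 26.6]
tool_rot: [-3.139, 0.0, 0.125]
force: [1.1, 0.2, 0.5]
width: 0.0
gripper_force: 0.0
clock: 20.3
eef_pos: [519.3, -80.8, 26.4]
tool_rot: [-3.137, 0.003, 0.125]
force: [-0.7, 0.3, 0.2]
width: 0.2
gripper_force: 0.0
```

Force is zero while the fingers retreat, so the tray has latched. I back off clear and check.

```bash
python3 -m handwheel '[[[0,0,0],[-0.01,0,0],1],[[0,0,0],[-0.02,0,0],1],[[0,0,0],[-0.02,0,0],1],[[0,0,0],[-0.02,0,0],1],[[0,0,0],[-0.005,0,-0.02],1]]'
python3 -m handwheel '[[[0,0,0],[0,0,-0.03],1],[[0,0,0],[0,0,-0.03],1],[[0,0,0],[0,0,-0.03],1],[[0,0,0],[0,0,-0.01],1],[[0,0,0],[0,0,0],1]]'
python3 -m handwheel '[[[0,0,0],[0,0,0],1],[[0,0,0],[0,0,0],1],[[0,0,0],[0,0,0],1],[[0,0,0],[0,0,0],1],[[0,0,0],[0,0,0],1]]'
python3 - <<'E'
from m import *
w=grab('wrist');S=grab('side');C=grab('scene')
def cr(I,p,k):
    u,v=map(int,proj(I,p));print(u-k,v-k);x=I['pixels'][max(v-k,0):v+k,u-k:u+k,::-1]
    return cv2.resize(np.ascontiguousarray(x),(260,260),interpolation=2)
p=(560,-80,40)
cv2.imwrite('pics/z6.png',np.hstack([cr(S,p,45),cr(C,p,45),cr(w,p,90)]))
for n,I,px,z,r in (('beam',S,(201,331),17,24),('beam',C,(458,225),17,24),('meter',S,(328,220),10,40)):
    c,st=blob(I,*px,r,75);print(n,c.round(1))
E
```

```text
clock: 20.72
eef_pos: [439.2, -90.0, 44.9]
tool_rot: [-3.134, 0.012, 0.123]
force: [-0.8, 0.4, 0.5]
width: 0.5
gripper_force: 0.0
clock: 21.13
eef_pos: [447.1, -90.9, 149.0]
tool_rot: [-3.138, -0.002, 0.125]
force: [0.6, 0.3, -0.5]
width: -0.3
gripper_force: 0.0
clock: 21.55
eef_pos: [444.7, -90.5, 145.8]
tool_rot: [-3.137, 0.005, 0.125]
force: [-0.6, 0.2, -0.1]
width: -0.0
gripper_force: 0.0
234 244
332 182
236 -28
beam [201.9 330.9]
beam [457.7 224.9]
meter [328.1 220.7]
```

View pics/z6.png

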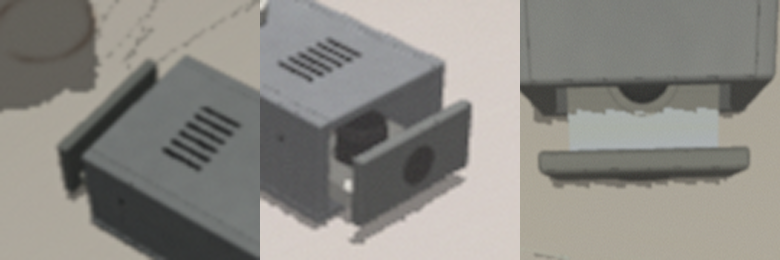

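The crops show the tray latched in, with the panel about 30 mm in front of the face. The tube is upright inside the opening (middle crop, about (360,140)), and the bystanders have not moved. I hand the job in.

```bash
python3 -c "
from cell import ctrl
print(ctrl.finish_job())"
```

```text
the job is handed in; nothing more can be done
None
```

The lens tube stands upright in the tray's pocket, and the tray was pressed in to about 14 N, latched and stayed in; the bystanders did not move, and I handed the job in at about 22 s.

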